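# Find the hidden catch tile of the glaze-sample chest

### The arm

A 6-joint arm with a two-finger parallel gripper is mounted at the origin on the work surface. World frame = base frame: x ahead of the robot, y to its left, z up, the work surface at z = 0. Lengths are in m, angles in rad, forces in N, time in s.
With the tool pointing down it reaches from about 0.3 to 0.75 m from the base axis. Payload 8.5 kg.
Tool frame: the origin (TCP) lies between the finger pads; the fingertips stand 25 mm ahead of it and the grasp point (between the pads) lies 6 mm ahead of it; z points along the fingers, y is the line along which they close (so a half turn about z gives the same grasp; the last joint's range is limited). The gripper opens to 85 mm and grips with 20 to 120 N. Pads are 22 mm wide; open, the fingers measure 114 mm over their backs; the gripper's body (76 mm by 85 mm) begins 54 mm behind the grasp point. The pads swing forward as they close: fully open they stand 13 mm farther back than shut.
Start: joints at [-1.541, 0.381, 1.297, -0, 1.464, -0.215], TCP at [0.133, -0.534, 0.256] pointing down, gripper open.
Joint ranges: [-3.11, 3.11], [-0.89, 2.33], [0.22, 2.48], [-1.42, 4.56], [0.17, 2.85], [-2.88, 2.88]. Speed limits (rad/s): [2.39, 2.39, 3.14, 3.14, 3.14, 3.14].

### API

Orientations are given as a rotation vector (axis times angle).
In Python, from plant import move_ptp, move_l, movej, move_gripper, hold, ik, camera, MotionError, job_done, read_clock, read_joint_pos, read_qd, read_joint_efforts, read_tool_pos, read_eef_rot, read_contact_force, read_wrist_torque, read_grip_width, read_grip_force gives the robot as it stands. Calls block until the motion is done:
- move_ptp(position, orientation): joint-space move of the TCP to a pose.
- move_l(position, orientation=None, speed=0.15, force_limit=None): straight line of the TCP; orientation=None keeps the orientation; speed is the mean speed in m/s. With force_limit (N) it stops when the force on the tool has changed by that much, and returns True; else False.
- movej(angles): joint-space move.
- move_gripper(opening, grasp_force=None): finger opening in m; grasp_force is the grip in N (None keeps the last); returns when the fingers have stopped.
- hold(seconds).
- ik(position, orientation): joint angles nearest the present ones, or None.
- camera(name): name is "side" or "top" or "wrist"; returns a dict with "pixels" (400x640x3 uint8, red, green, blue), "range_z" (400x640 float32, m along the optical axis (not along the pixel's ray), 0 where there is no reading), "intrinsics" (3x3 intrinsics, pixels), "rvec" (rotation vector, rad) and "tvec" (3), from world to camera coordinates, as OpenCV has them; the wrist camera has in their place "T_tool_cam" (4x4, takes a point from camera to tool coordinates, whose origin is the TCP and whose axes are the flange's). Camera axes: x right, y down, z forward; pixel columns grow to the right and rows downward; lengths in m; the calibration is good to about 2 mm. A picture is of the moment at which its call begins: read the wrist's pose just before it.
A pose or a line that the arm cannot do raises MotionError and nothing moves.
- job_done(): hands the job in; it is judged then, once.
Readings, each from a call of its own:
- read_clock(): time.
- read_joint_pos(): joint angles.
- read_qd(): joint speeds.
- read_joint_efforts(): joint torques, N m.
- read_tool_pos(): TCP position.
- read_eef_rot(): TCP orientation.
- read_contact_force(): force on the tool from outside, world axes, zero at the start.
- read_wrist_torque(): the same for the moment, N m.
- read_grip_width(): finger opening in m.
- read_grip_force(): force on a finger pad.
Only numpy, scipy, OpenCV 4.12 (cv2) and the standard library are available. Lean on these libraries where they do the work, as an engineer would, in place of code of your own. Each camera call takes 0.05 s, during which the arm holds its last target. There are 200 camera calls.

### The job

One of the four tiles set flush in the top of the wooden chest is a hidden push catch; feel along them, pressing gently with the fingertips, until you find the one that gives, and press it fully down so that the drawer springs open. Let the drawer come out on its own without touching it, then take the hand away so that the tile comes back up, and do not move or lift anything else.

Things in the scene. Friction and masses are not known exactly. Their poses are not given: they have to be found in the camera images.
- chest: Fixed wooden glaze-sample chest, 240 (its x) x 320 (its y) x 100 mm high; origin at the centre of its underside, z up. Its drawer front is the face at x = -120 mm, towards the robot. Its flat top carries a row of four identical square white ceramic tiles, 52 mm on a side, 68 mm apart along y, sunk 1.5 mm below the wood. Three are glued in and do not yield; the fourth, any of them and looking just the same, is the catch of the drawer
- tile1 (a point): centre of the upper face of tile 1 of the row (98.5 mm above the table, 1.5 mm below the wood), counted along the chest's y from its -y end; a fixed point, it does not go down with the tile
- tile2 (a point): centre of the upper face of tile 2 of the row (98.5 mm above the table, 1.5 mm below the wood), counted along the chest's y from its -y end; a fixed point, it does not go down with the tile
- tile3 (a point): centre of the upper face of tile 3 of the row (98.5 mm above the table, 1.5 mm below the wood), counted along the chest's y from its -y end; a fixed point, it does not go down with the tile
- tile4 (a point): centre of the upper face of tile 4 of the row (98.5 mm above the table, 1.5 mm below the wood), counted along the chest's y from its -y end; a fixed point, it does not go down with the tile
- catch (a joint): how far the catch tile is pushed down, m: 0 at rest, 0.005 at its stop. A spring returns it (about 2 N to start it, 4 N at the stop); the drawer is let go at about 0.003, and it should be pushed to 0.004 or more. A glued tile takes any push without moving
- drawer (a joint): how far the drawer is out towards the robot side (the chest's -x), m: 0 shut and latched, 0.06 fully out. Once the catch lets go, its own spring drives it fully out in about half a second; it cannot be pulled out while latched
- drawer_front (a point): centre of the outer face of the drawer front (298 mm wide, 78 mm high); moves with the drawer
- glaze_cup: small glazed cup, 56 mm across and 45 mm tall, standing on the back part of the chest's top; origin under its centre. Only stands about: leave alone
- rib: flat wooden throwing rib 45 x 90 x 8 mm, lying on the back part of the chest's top; origin under its centre. Only stands about: leave alone
- pot_a: dark clay bowl, 110 mm across and 75 mm tall, on the table to the left of the chest; origin under its centre. Only stands about: leave alone
- pot_b: dark clay pot, 96 mm across and 70 mm tall, on the table to the right of the chest; origin under its centre. Only stands about: leave alone
- jug: clear plastic jug, 110 mm across and 150 mm tall, with a handle, far left; origin under its centre. Only stands about: leave alone
- knife: knife with a cream handle, 205 mm long, 14 mm high, lying on the table to the right, nearer the robot; origin under the joint of handle and blade. Only stands about: leave alone
- clay_block: block of dark clay 90 x 70 x 50 mm, far right; origin under its centre. Only stands about: leave alone

How it is judged:
By the outcome, as a careful person would: the job done as asked, in the order asked, and still so for the second after the job is handed in, with the robot touching nothing.
It also fails if it takes over 48 s, if anything falls off the work surface, if the arm or the gripper's body presses on something with over 40 N, if the wrist force passes 120 N, or if a joint passes its speed limit or range.

## Working session

There is one attempt and no reset: what is moved stays moved. The work goes in short steps, each a Python script; the robot and the scene stay as the last script left them, time stands still between calls to the robot, and variables do not carry over. Pictures are saved under pics/ and viewed, at most 10 in all, crops included, and the job is handed in when it is done.

```bash
mkdir -p pics; python3 - <<'E'
from plant import *
import cv2,numpy as np
for n in("top","side"):
    c=camera(n); cv2.imwrite(f"pics/{n}0.png",c["pixels"][:,:,::-1]); np.savez(f"{n}0.npz",**c)
print(read_clock(),read_eef_rot(),read_grip_width())
E
```

```text
0.1 [-3.11676374e+00 -3.83393353e-01 -1.99118840e-04] 0.08499511165226473
```

View pics/top0.png

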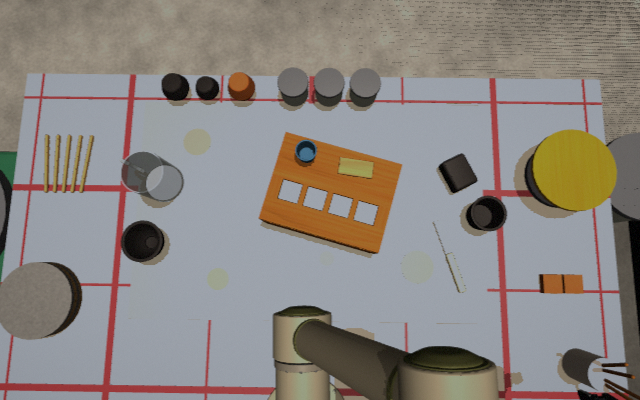

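View pics/side0.png

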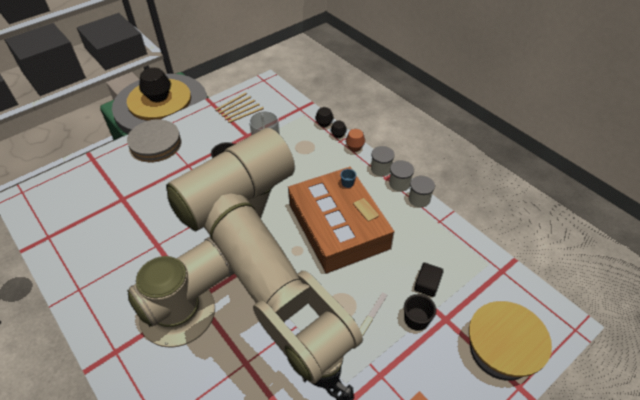

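The top view shows the four tiles at about (290,191), (315,198), (341,206) and (366,213). The cup is at (306,151) and the rib at (355,168), both behind the row. Next I'll localise the tiles.

```bash
python3 - <<'E'
import cv2,numpy as np
def load(n):
    return np.load(n+"0.npz")
def proj(c,u,v,z):
    R=cv2.Rodrigues(c["rvec"])[0];t=c["tvec"].ravel();K=c["intrinsics"]
    o=-R.T@t; d=R.T@np.linalg.inv(K)@[u,v,1]; return o+d*(z-o[2])/d[2]
def depthpt(c,u,v):
    R=cv2.Rodrigues(c["rvec"])[0];t=c["tvec"].ravel();K=c["intrinsics"]
    z=c["range_z"][int(round(v)),int(round(u))]
    return R.T@(np.linalg.inv(K)@[u,v,1]*z-t)
for n,roi in(("top",(270,170,115,65)),("side",(300,175,60,75))):
    c=load(n);x,y,w,h=roi
    hsv=cv2.cvtColor(c["pixels"],cv2.COLOR_RGB2HSV)[y:y+h,x:x+w]
    m=((hsv[...,1]<70)&(hsv[...,2]>120)).astype(np.uint8)
    N,l,s,ce=cv2.connectedComponentsWithStats(m,connectivity=4)
    P=[]
    for i in range(1,N):
        if 60<s[i,4]<1200:
            u,v=ce[i]+[x,y]; p=proj(c,u,v,.0985);P.append(p);print(n,s[i,4],u.round(1),v.round(1),p.round(4),depthpt(c,u,v).round(4))
E
```

```text
top 399 289.8 191.0 [0.5912 0.0486 0.0985] [0.5916 0.0488 0.0965]
top 399 314.8 198.2 [ 0.573  -0.0168  0.0985] [ 0.5727 -0.0168  0.1005]
top 402 340.0 205.4 [ 0.5548 -0.0823  0.0985] [ 0.5545 -0.0822  0.1009]
top 403 365.4 212.6 [ 0.537  -0.1478  0.0985] [ 0.5373 -0.148   0.0965]
top 180 281.3 231.1 [0.4866 0.0677 0.0985] [0.4937 0.0782 0.0019]
side 90 307.4 177.0 [0.6014 0.1187 0.0985] [6.581e-01 1.940e-01 4.000e-04]
side 185 317.8 189.8 [0.5914 0.0489 0.0985] [0.5903 0.0475 0.1005]
side 200 326.0 203.6 [ 0.5732 -0.0171  0.0985] [ 0.5743 -0.0158  0.0967]
side 213 334.5 218.1 [ 0.5549 -0.0826  0.0985] [ 0.5554 -0.082   0.0975]
side 230 343.7 233.3 [ 0.537  -0.1483  0.0985] [ 0.5387 -0.1465  0.0953]
side 132 303.5 242.1 [ 0.417  -0.0947  0.0985] [ 0.4603 -0.0345 -0.002 ]
```

```bash
cat > h.py <<'E'
from plant import *
import numpy as np
T={1:(.537,-.148),2:(.5549,-.0824),3:(.5731,-.0169),4:(.5913,.0487)}
yaw=np.arctan2(-(T[4][0]-T[1][0]),T[4][1]-T[1][1])
ROT=np.pi*np.array([np.cos(yaw/2),np.sin(yaw/2),0])
def feel(i,z0,lim=6,zmin=.110,speed=.01):
    x,y=T[i]; move_l([x,y,z0],ROT,speed=.08); hold(.2)
    f0=np.array(read_contact_force())
    r=move_l([x,y,zmin],ROT,speed=speed,force_limit=lim)
    z=read_tool_pos()[2]; f=np.array(read_contact_force())-f0
    print(i,r,np.round(z,5),f.round(2),round(read_clock(),2),flush=True)
    return r,z
E
python3 - <<'E'
from h import *
move_gripper(0.0)
move_ptp([*T[1],.25],ROT)
print(read_clock(),read_tool_pos(),read_grip_width())
feel(1,.150)
E
```

```text
2.875 [ 0.5368385  -0.14872479  0.24999897] -0.0002906442365334723
1 True 0.12359 [-1.21 -0.03  4.36] 6.92
```

```bash
python3 - <<'E'
from h import *
move_l([*T[1],.135],ROT,speed=.05)
for i in (2,3,4):
    r,z=feel(i,.135)
    if z<.1215:
        hold(1.0); print(read_tool_pos(),read_contact_force()); break
    move_l([*T[i],.135],ROT,speed=.05)
import cv2
c=camera("top"); cv2.imwrite("pics/top1.png",c["pixels"][100:300,200:450,::-1].repeat(2,0).repeat(2,1))
E
```

```text
2 True 0.12359 [-0.31  1.16  3.78] 9.82
3 True 0.12356 [-0.35 -0.64  5.67] 12.71
4 True 0.11859 [ 0.79 -0.98  5.15] 15.88
[0.59133812 0.04867869 0.1185935 ] [-1.27880717 -0.58314552  5.09962945]
```

View pics/top1.png

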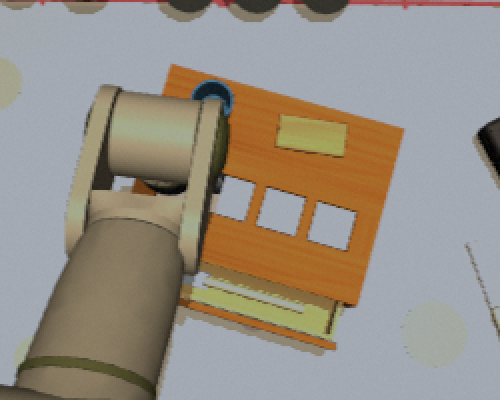

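Tile 4 went down 5 mm, and the drawer is out: its front edge runs from (180,303) to (335,345) in the crop. I'll lift straight up and away, then check.

```bash
python3 - <<'E'
from h import *
import cv2
move_l([*T[4],.25],ROT,speed=.1)
move_ptp([.35,-.40,.28],ROT)
hold(.5)
c=camera("top"); cv2.imwrite("pics/top2.png",c["pixels"][:,:,::-1])
print(read_clock(),read_contact_force())
R=cv2.Rodrigues(c["rvec"])[0];t=c["tvec"].ravel();K=c["intrinsics"]
def z(x,y):
    p=R@[x,y,.0985]+t;u,v,w=K@p/p[2];u,v=int(u),int(v)
    Z=c["range_z"][v-4:v+5,u-4:u+5]; g=np.mgrid[v-4:v+5,u-4:u+5]
    P=np.stack([g[1],g[0],np.ones_like(g[0])],-1)@np.linalg.inv(K).T*Z[...,None]
    return np.mean((P-t)@R,(0,1))[2]
print([round(float(z(*T[i])),4) for i in T])
E
```

```text
20.8 [0.27721307 0.1388594  0.04617636]
[0.0989, 0.0987, 0.0992, 0.1118]
```

View pics/top2.png

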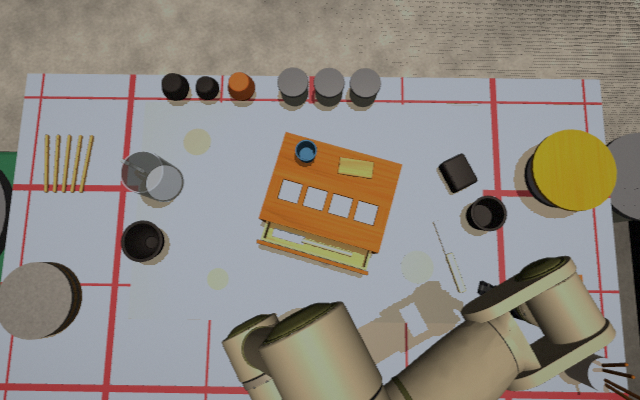

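The drawer is fully out, and the cup (306,151), rib and knife haven't moved. Tile 4's mean depth looks off, so I'll recheck it with the median.

```bash
python3 - <<'E'
from h import *
import cv2
for n in("top","side"):
    c=camera(n)
    R=cv2.Rodrigues(c["rvec"])[0];t=c["tvec"].ravel();K=c["intrinsics"]
    for i in T:
        p=R@[*T[i],.0985]+t;u,v,w=K@p/p[2];u,v=int(u),int(v);k=3
        g=np.mgrid[v-k:v+k+1,u-k:u+k+1];Z=c["range_z"][v-k:v+k+1,u-k:u+k+1]
        P=(np.stack([g[1],g[0],np.ones_like(g[0])],-1)@np.linalg.inv(K).T*Z[...,None]-t)@R
        ok=Z>0; h=P[ok][:,2]; print(n,i,(~ok).sum(),np.median(h).round(4),h.min().round(4),h.max().round(4))
E
```

```text
top 1 0 0.0987 0.0954 0.1017
top 2 0 0.0985 0.0948 0.1024
top 3 1 0.0989 0.0949 0.1028
top 4 0 0.0979 0.0944 0.103
side 1 0 0.5599 0.5459 0.5632
side 2 0 0.1035 0.0956 0.4877
side 3 0 0.5573 0.5183 0.5646
side 4 0 0.5523 0.0963 0.5618
```

The odd value came from pixels with no depth reading. Tile 4 is back up at about 98 mm.

```bash
python3 -c "
from plant import *
print(job_done(),read_clock())"
```

```text
the job is handed in; nothing more can be done
the job is handed in; nothing more can be done
```

The catch was tile 4: I pressed it down the full 5 mm, the drawer sprang open untouched, the tile came back up once the hand was clear, nothing else appears to have moved, and the job is handed in.

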